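# Make the laser safe and point out the knocked lens mount

### The job

First make the laser safe: with the fingertips push the shutter lever on top of it fully over, away from the robot. Then point out to a colleague the one lens mount of the four that has been knocked round so that its lens no longer faces along the beam line like the other three: hold the fingers pointing down over it, tips about 3 cm above its top, stay there at least two seconds, and finish while still pointing there. Touch none of the mounts, do not point at or pass low over the other three, and leave everything else on the board where it stands.

Things in the scene. Friction and masses are not known exactly. Their poses are not given: they have to be found in the camera images.
- board: raised aluminium breadboard, fixed, 260 (x) x 720 (y) x 12 mm, origin at the centre of its underside on the table; the beam line runs above its middle along its y axis, from the laser at the +y end to a black beam trap at the -y end. Its heading varies by up to 9 degrees. Small loose things up to 75 mm tall stand beside the line
- laser: black laser housing, fixed on the +y end of the board, 100 (x) x 140 (y) x 100 mm, origin at the centre of its underside; steel beam exit on its -y face. On top stands the shutter lever
- shutter_base: grey block 70 (x) x 50 (y) x 25 mm on top of the laser that carries the shutter lever, origin at the centre of its underside; the lever's axle lies 22 mm above this origin, parallel to the block's y axis; the lever swings in the block's x-z plane
- shutter (a joint): shutter lever angle in rad: 0 = leaning 0.5 rad towards the block's -x (towards the robot, shutter open), 1 = hard against its stop, leaning 0.5 rad towards +x (away from the robot, closed). Starts between 0 and 0.2, stays where it is left, about 1 N at the ball moves it
- shutter_tip (a point): centre of the steel ball, 26 mm in diameter, at the end of the lever, 60 mm from the axle, on a steel rod 10 mm in diameter
- twisted_mount: the knocked lens mount: loose, 300 g, same build as the others: steel base 60 mm in diameter, post, upright black ring 60 mm in diameter, 14 mm thick, holding a lens, steel screw on top, 115 mm tall in all. Origin at the centre of its underside, the lens faces along its y axis, turned 45 to 90 degrees off the beam line either way. It may be at any of the four places of the row, about 100 mm apart
- twisted_mount_top (a point): top of the screw on the knocked mount, its highest point, 115 mm above its underside and on its vertical centre line
- mount_a: one of the three good lens mounts, same build and size as the knocked one, loose; origin at the centre of its underside; its lens (y axis) faces along the beam line within 3 degrees
- mount_a_top (a point): top of the screw of this good mount, 115 mm above its underside
- mount_b: one of the three good lens mounts, same build and size as the knocked one, loose; origin at the centre of its underside; its lens (y axis) faces along the beam line within 3 degrees
- mount_b_top (a point): top of the screw of this good mount, 115 mm above its underside
- mount_c: one of the three good lens mounts, same build and size as the knocked one, loose; origin at the centre of its underside; its lens (y axis) faces along the beam line within 3 degrees
- mount_c_top (a point): top of the screw of this good mount, 115 mm above its underside
- driver: hand screwdriver, 160 mm long, lying on the board beyond the row; bystander
- spare_post: steel post 25 mm in diameter, 75 mm tall, standing on the board on the robot's side of the row; bystander
- spare_ring: black ring 51 mm in diameter, 12 mm high, lying on the board on the robot's side; bystander
- cleaner: small bottle 32 mm in diameter, 70 mm tall, standing on the board beyond the row; bystander
- clamp_fork: steel clamp fork about 65 x 50 x 9 mm, lying on the board on the robot's side; bystander
- screw_cup: steel cup 44 mm in diameter, 30 mm tall, on the board beyond the row; bystander
There are look-alikes about, which are no part of the job. What is shaped like the mount_a but blue is not meant. What is shaped like the twisted_mount but green is not meant.

How it is judged:
By the outcome, as a careful person would: the job done as asked, in the order asked, and still so for the second after the job is handed in, with the robot touching nothing.
It also fails if it takes over 38 s, if anything falls off the work surface, if the arm or the gripper's body presses on something with over 40 N, if the wrist force passes 120 N, or if a joint passes its speed limit or range.

### The arm

A 6-joint arm with a two-finger parallel gripper is mounted at the origin on the work surface. World frame = base frame: x ahead of the robot, y to its left, z up, the work surface at z = 0. Lengths are in m, angles in rad, forces in N, time in s.
With the tool pointing down it reaches from about 0.35 to 0.95 m from the base axis. Payload 17.4 kg.
Tool frame: the origin (TCP) lies between the finger pads, 19 mm behind the fingertips; this is the grasp point; z points along the fingers, y is the line along which they close (so a half turn about z gives the same grasp; the last joint's range is limited). The gripper opens to 93 mm and grips with 3 to 60 N. Pads are 15 mm wide; open, the fingers measure 128 mm over their backs; the gripper's body (75 mm by 188 mm) begins 65 mm behind the grasp point.
Start: joints at [-1.267, 0.116, 1.442, -0, 1.584, -0.038], TCP at [0.226, -0.636, 0.237] pointing down, gripper open.
Joint ranges: [-2.83, 2.83], [-0.83, 2.19], [0.07, 2.5], [-1.14, 4.28], [0.01, 3], [-2.97, 2.97]. Speed limits (rad/s): [1.89, 1.89, 2.22, 3.14, 3.14, 3.14].

### API

Orientations are given as [roll, pitch, yaw] about the fixed x, y, z axes, in that order (R = Rz(yaw) Ry(pitch) Rx(roll)).
In Python, from rig import read_state, snapshot, camera_info, sign_off gives the robot as it stands.
- The arm moves only by the shell command python3 -m handwheel 'ROWS' [FORCE]. ROWS is JSON, a list of rows, each a list of 7 numbers: the shift along the world's x, y, z in m, then the turn, a rotation vector about the world's x, y, z in rad, then the finger opening in m, from 0 to 0.093. In form: [[dx, dy, dz, wx, wy, wz, claw], ...]. A call has 1 to 5 rows; each row shifts and turns the commanded pose from where the row before left it; what a row does not reach is not made up. A row lasts 1/8 s, in which the tool goes at most 62.5 mm and 10.7 degrees, less where a joint would pass 70% of its speed; a pose out of reach is approached as far as the arm can. A call is refused whole if a number of a shift passes 0.0625 or a number of a turn 0.188, either way. A call with a gripper value outside its range is refused whole. The fingers move at their own pace and stop on an object; FORCE is the grip in N (left out, the last holds). Time passes only in rows, so rows that do not move let the fingers close. It gives the time, the measured TCP pose, the force, the opening and the grip force at its end, in the units of the state.
- read_state(): the state, without advancing time (a new reading comes with each control period).
- snapshot(name): name is "side" or "top"; returns the picture (400x640x3 uint8, blue, green, red); there is no depth.
- camera_info(name): a dict with "K" (3x3 intrinsics, pixels), "xyz" and "attitude" of the camera in the world. Camera axes: x right, y down, z forward; pixel columns grow to the right and rows downward; lengths in m; the calibration is good to about 2 mm. A picture is of the moment at which its call begins. camera_info takes no time and is no camera call.
- sign_off(): hands the job in; it is judged then, once.
The state is a dict: "clock": time; "joints": joint angles; "joint_vel": joint speeds; "effort": joint torques, N m; "tool_pos": TCP position; "tcp_rot": TCP orientation; "wrist_force": force on the tool from outside, world axes, zero at the start; "ft_torque": the same for the moment, N m; "width": finger opening in m; "finger_force": force on a finger pad.
Only numpy, scipy, OpenCV 4.12 (cv2) and the standard library are available. Lean on these libraries where they do the work, as an engineer would, in place of code of your own. Each camera call takes 0.05 s, during which the arm holds its last target. There are 200 camera calls.

## Working session

There is one attempt and no reset: what is moved stays moved. The work goes in short steps, Python scripts to look and compute and a shell command to move; the robot and the scene stay as the last step left them, time stands still between calls to the robot, and variables do not carry over. Pictures are saved under pics/ and viewed, at most 10 in all, crops included, and the job is handed in when it is done.

```bash
mkdir -p pics; python3 - <<'E'
from rig import *
import cv2
for n in("side","top"):
    c=camera_info(n);print(n,c)
    cv2.imwrite(f"pics/{n}0.png",snapshot(n))
print(read_state())
E
```

```text
side {'K': array([[476.3284079 ,   0.        , 316.4120281 ],
       [  0.        , 476.3284079 , 202.30734022],
       [  0.        ,   0.        ,   1.        ]]), 'xyz': array([ 0.47914673, -0.88260352,  0.70659281]), 'attitude': array([-2.1060281 , -0.00281099, -0.04347443])}
top {'K': array([[486.51843745,   0.        , 324.69281243],
       [  0.        , 486.51843745, 204.64033252],
       [  0.        ,   0.        ,   1.        ]]), 'xyz': array([0.37322839, 0.02723163, 1.10313426]), 'attitude': array([-2.95758179,  0.03149569, -1.59372441])}
{'clock': 0.1, 'joints': array([-1.26675891e+00,  1.16434441e-01,  1.44216401e+00, -1.24234090e-05,
        1.58398573e+00, -3.77817967e-02]), 'joint_vel': array([-4.54049555e-04, -8.08380116e-04, -2.70447669e-04, -1.20855227e-03,
       -6.64445173e-06, -1.78398566e-03]), 'effort': array([ 2.02319519e-03, -7.22891808e+01, -6.23864007e+01,  7.81239895e-02,
        2.27190054e-02, -7.09445430e-05]), 'tool_pos': array([ 0.22621643, -0.63580705,  0.23680279]), 'tcp_rot': array([-3.14060136e+00, -2.50392758e-05,  3.41819047e-01]), 'wrist_force': array([-0.14354186,  0.40174375,  0.13292023]), 'ft_torque': array([-0.00492093, -0.00725566, -0.00372203]), 'finger_force': 0.0, 'width': 0.09288129379405224}
```

View pics/side0.png

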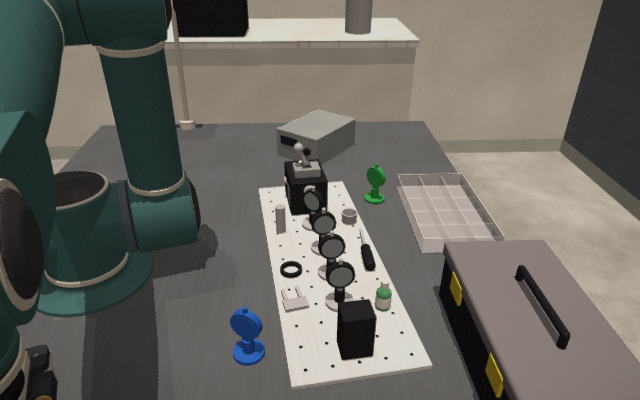

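View pics/top0.png

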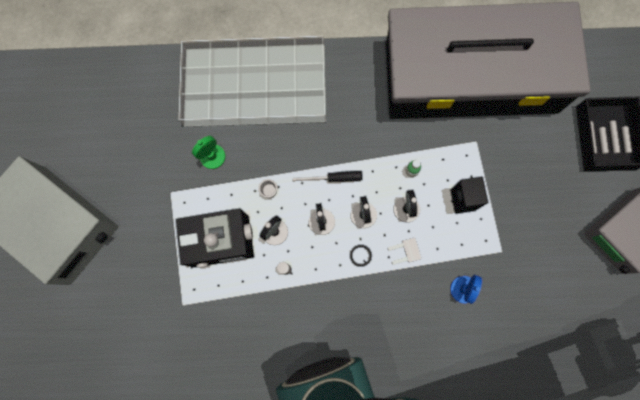

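The side view shows the four mounts at about (313,200), (323,222), (331,246) and (340,274), with the lever ball at (298,147). In the top view the mounts are at (272,230), (320,217), (365,210) and (409,205), and the ball is at (211,240).

Candidates are these four black mounts, plus the blue one at top (466,289) and the green one at (208,150), which are both excluded by colour. The one at top (272,230), next to the laser, looks twisted, so I'll check it in a close crop.

```bash
python3 - <<'E'
import cv2,numpy as np
t=cv2.imread("pics/top0.png")[185:275,170:430]; s=cv2.imread("pics/side0.png")[135:315,270:370]
t=cv2.resize(t,None,fx=3,fy=3,interpolation=2); cv2.imwrite("pics/tc.png",t)
cv2.imwrite("pics/sc.png",cv2.resize(s[:100],None,fx=6,fy=6,interpolation=2))
E
```

```text
(no output)
```

View pics/tc.png

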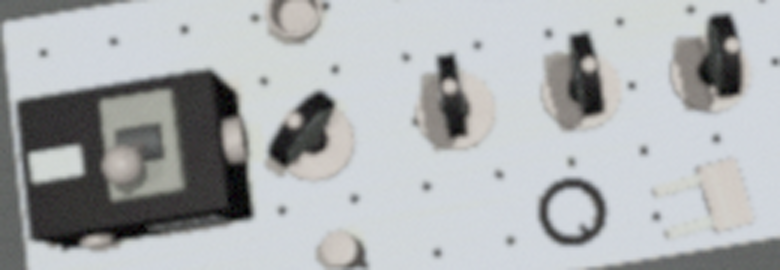

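View pics/sc.png

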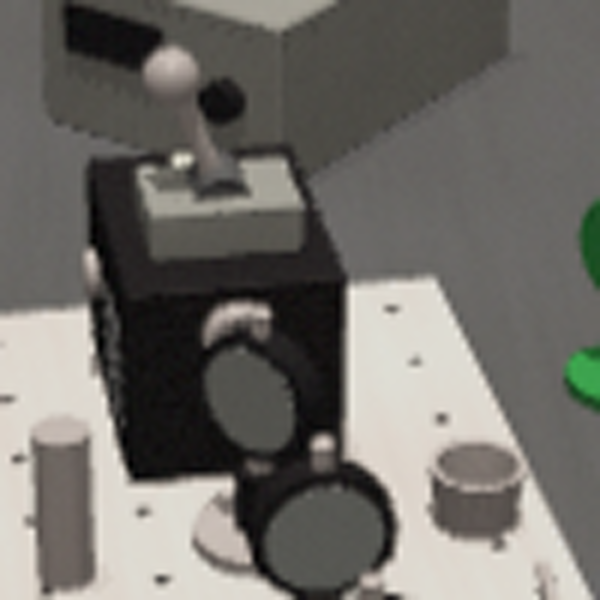

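The top crop shows the mount next to the laser turned roughly 45° or more, with its screw at crop (294,120), which is top (268,225). The other three are parallel to each other, with screws at crop (450,87), (588,65) and (732,45). The ball is at top (210.7,240.3) and side (298.5,147).

```bash
cat > h.py <<'E'
import numpy as np
from scipy.spatial.transform import Rotation as R
from rig import *
C={n:camera_info(n) for n in("side","top")}
def ray(n,p):
    c=C[n];d=R.from_euler("xyz",c["attitude"]).apply(np.linalg.solve(c["K"],[*p,1]));return c["xyz"],d/np.linalg.norm(d)
def atz(n,p,z):
    o,d=ray(n,p);return o+d*(z-o[2])/d[2]
def tri(a,b):
    o,d=ray("top",a);q,e=ray("side",b)
    s=np.linalg.lstsq(np.c_[d,-e],q-o,rcond=None)[0];A=o+d*s[0];B=q+e*s[1];return (A+B)/2,np.linalg.norm(A-B)
def proj(n,X):
    c=C[n];v=c["K"]@R.from_euler("xyz",c["attitude"]).inv().apply(np.array(X)-c["xyz"]);return v[:2]/v[2]
E
python3 - <<'E'
from h import *
np.set_printoptions(precision=4,suppress=True)
print("ball",tri((210.7,240.3),(298.5,147)))
for p in [(294,120),(450,87),(588,65),(732,45)]:
    X=atz("top",(170+p[0]/3,185+p[1]/3),.127); print(X,proj("side",X),"crop",(proj("side",X)-[270,135])*6)
print("screw2",tri((320,214),(270+322/6,135+445/6)))
a,b=[atz("top",p,.012) for p in((171,192),(476,142))]
print("heading",np.degrees(np.arctan2(*(a-b)[[1,0]]))-90)
c=[atz("top",(170+x/3,185+y/3),.137) for x,y in((100,100),(172,90),(184,190),(110,201))];print("block",c)
# ring line of the twisted mount (top outline)
u=[atz("top",(170+x/3,185+y/3),.09) for x,y in((322,98),(278,162))];print(u, np.degrees(np.arctan2(*(u[0]-u[1])[[1,0]])))
E
```

```text
ball (array([0.4823, 0.2695, 0.1927]), np.float64(0.00263181931815009))
[0.5169 0.1701 0.127 ] [312.5691 186.9573] crop [255.4149 311.744 ]
[0.5366 0.0638 0.127 ] [322.6681 208.7597] crop [316.0089 442.5579]
[ 0.549  -0.0302  0.127 ] [330.8045 231.2757] crop [364.8269 577.6539]
[ 0.56  -0.128  0.127] [339.7315 258.8147] crop [418.3893 742.8882]
screw2 (array([0.5379, 0.0639, 0.1256]), np.float64(0.002116059983695063))
heading 7.814730152933308
block [array([0.5326, 0.3001, 0.137 ]), array([0.5381, 0.2513, 0.137 ]), array([0.4703, 0.2423, 0.137 ]), array([0.4642, 0.2918, 0.137 ])]
[array([0.5374, 0.1556, 0.09  ]), array([0.4929, 0.1868, 0.09  ])] -34.97914631308217
```

The triangulation holds up: ball z is 0.193 (expected about 0.19), a neighbouring screw is at z 0.126 (expected 0.127), and the heading is about 8°. The twisted mount's top is at (0.517, 0.170, 0.127). I'll approach the lever on the robot side with the fingers closed.

```bash
python3 -m handwheel '[[0.02,0.05,0.02,0,0,-0.1,0],[0.02,0.06,0.02,0,0,-0.1,0],[0.025,0.06,0.02,0,0,0,0],[0.025,0.06,0,0,0,0,0],[0.025,0.06,0,0,0,0,0]]' 20
python3 -m handwheel '[[0.02,0.06,0,0,0,0,0],[0.02,0.06,0,0,0,0,0],[0.01,0.06,0,0,0,0,0],[0,0.06,0,0,0,0,0],[0,0.06,0,0,0,0,0]]'
python3 -m handwheel '[[0,0.06,0,0,0,0,0],[0,0.06,0,0,0,0,0],[0,0.06,0,0,0,0,0],[0,0.06,0,0,0,0,0],[0,0.06,0,0,0,0,0]]'
```

```text
clock: 0.72
tool_pos: [0.3364, -0.357, 0.2947]
tcp_rot: [3.141, -0.0, 0.141]
wrist_force: [0.5, 0.5, 0.5]
width: 0.0477
finger_force: 0.0
clock: 1.35
tool_pos: [0.3852, -0.0585, 0.2945]
tcp_rot: [-3.142, -0.0, 0.141]
wrist_force: [1.8, 0.4, -0.8]
width: 0.0009
finger_force: 0.0
clock: 1.98
tool_pos: [0.385, 0.2418, 0.2946]
tcp_rot: [-3.142, -0.0, 0.142]
wrist_force: [1.4, -0.1, 0.6]
width: 0.0003
finger_force: 0.0
```

```bash
python3 -m handwheel '[[0.015,0.01,-0.02,0,0,0,0],[0.01,0.01,-0.03,0,0,0,0],[0.01,0,-0.03,0,0,0,0],[0,0,-0.02,0,0,0,0],[0,0,0,0,0,0,0]]'
python3 - <<'E'
from h import *
import cv2
s=snapshot("side")[110:230,230:390];t=snapshot("top")[180:290,160:320]
cv2.imwrite("pics/c1.png",np.vstack([cv2.resize(s,None,fx=2.6,fy=2.6),cv2.resize(t,None,fx=2.6,fy=2.6)]))
E
```

```text
clock: 2.6
tool_pos: [0.42, 0.2593, 0.1935]
tcp_rot: [3.141, 0.002, 0.142]
wrist_force: [0.3, 0.6, 0.6]
width: 0.0005
finger_force: 0.0
```

View pics/c1.png

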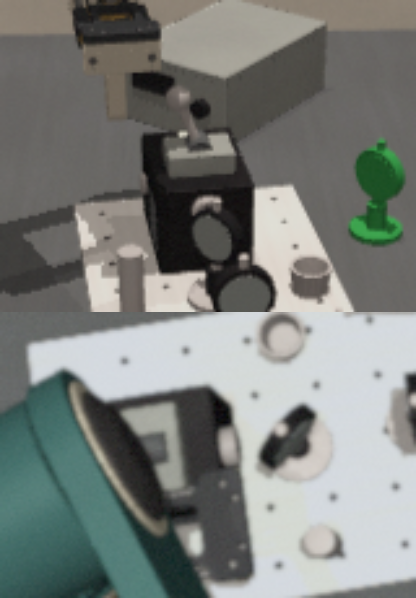

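The closed fingertips (crop (118,115)) are just left of the ball (178,97), with the tips slightly below its centre. Now I'll push.

```bash
python3 -m handwheel '[[0.02,0.003,0,0,0,0,0],[0.015,0.002,0,0,0,0,0],[0.01,0.001,0,0,0,0,0],[0.01,0.001,0,0,0,0,0],[0.01,0.001,0,0,0,0,0]]'
python3 -m handwheel '[[0.005,0.001,0,0,0,0,0],[0.005,0,0,0,0,0,0],[0.004,0.001,0,0,0,0,0]]'
python3 -m handwheel '[[0.004,0.001,0,0,0,0,0],[0,0,0,0,0,0,0]]'
python3 -m handwheel '[[0.003,0,0,0,0,0,0],[0,0,0,0,0,0,0]]'
```

```text
clock: 3.32
tool_pos: [0.4862, 0.2677, 0.1948]
tcp_rot: [-3.142, -0.0, 0.142]
wrist_force: [-1.0, -0.7, -0.3]
width: 0.0001
finger_force: 0.7
clock: 3.7
tool_pos: [0.4998, 0.2696, 0.1945]
tcp_rot: [3.141, 0.0, 0.142]
wrist_force: [-0.9, -1.7, -0.6]
width: 0.0005
finger_force: 0.6
clock: 3.95
tool_pos: [0.5039, 0.2707, 0.1946]
tcp_rot: [-3.142, -0.0, 0.142]
wrist_force: [-0.7, 0.3, 0.8]
width: 0.0004
finger_force: 0.0
clock: 4.2
tool_pos: [0.5068, 0.2707, 0.1947]
tcp_rot: [-3.142, -0.0, 0.142]
wrist_force: [0.2, -0.9, -0.7]
width: 0.0005
finger_force: 0.1
```

Not at the stop yet. I'll go on in small steps until the force rises.

```bash
for i in 1; do python3 -m handwheel '[[0.003,0.001,0,0,0,0,0],[0,0,0,0,0,0,0]]'|grep -E "pos|wrist"
python3 -m handwheel '[[0.003,0,0,0,0,0,0],[0,0,0,0,0,0,0]]'|grep -E "pos|wrist"; done
python3 - <<'E'
from h import *
import cv2
s=snapshot("side")[110:210,230:390]
cv2.imwrite("pics/c2.png",cv2.resize(s,None,fx=4,fy=4,interpolation=2))
E
```

```text
tool_pos: [0.5098, 0.2717, 0.1947]
wrist_force: [-0.9, -0.5, -0.2]
tool_pos: [0.5108, 0.2718, 0.1945]
wrist_force: [-20.8, -0.8, 6.5]
```

View pics/c2.png

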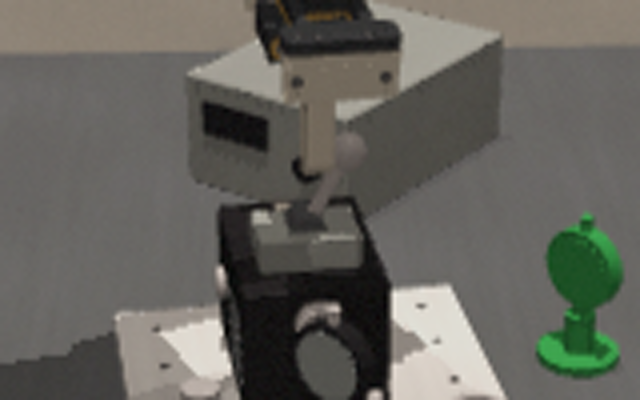

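The force rose to 21 N and the lever now leans away from the robot (ball at crop (350,150)), so it is against its stop. I'll back off, rise, and go over the twisted mount.

```bash
python3 -m handwheel '[[-0.02,-0.003,0,0,0,0,0],[-0.03,-0.004,0,0,0,0,0],[-0.01,0,0.04,0,0,0,0],[0,-0.02,0.04,0,0,0,0],[0.01,-0.03,0,0,0,0,0]]'
python3 -m handwheel '[[0.02,-0.03,0,0,0,0,0],[0.03,-0.015,0,0,0,0,0],[0.006,0,0,0,0,0,0],[0,0,-0.02,0,0,0,0],[0,0,0,0,0,0,0]]'
python3 - <<'E'
from h import *
import cv2
s=snapshot("side")[100:220,250:380]
cv2.imwrite("pics/c3.png",cv2.resize(s,None,fx=5,fy=5,interpolation=2)[:,:800])
p=read_state()["tool_pos"];print(p)
for X in([p[0],p[1],p[2]-.019],[.517,.170,.127]):print((proj("side",X)-[250,100])*5)
E
```

```text
clock: 5.38
tool_pos: [0.4631, 0.2149, 0.2784]
tcp_rot: [-3.14, -0.005, 0.143]
wrist_force: [-0.4, 0.6, -0.2]
width: 0.0007
finger_force: 0.0
clock: 6.0
tool_pos: [0.5175, 0.1701, 0.2523]
tcp_rot: [3.141, 0.003, 0.143]
wrist_force: [0.4, 0.6, 0.0]
width: 0.0007
finger_force: 0.0
[0.51774579 0.17007179 0.2535132 ]
[314.37783782 239.03713398]
[313.11377604 434.85567302]
```

View pics/c3.png

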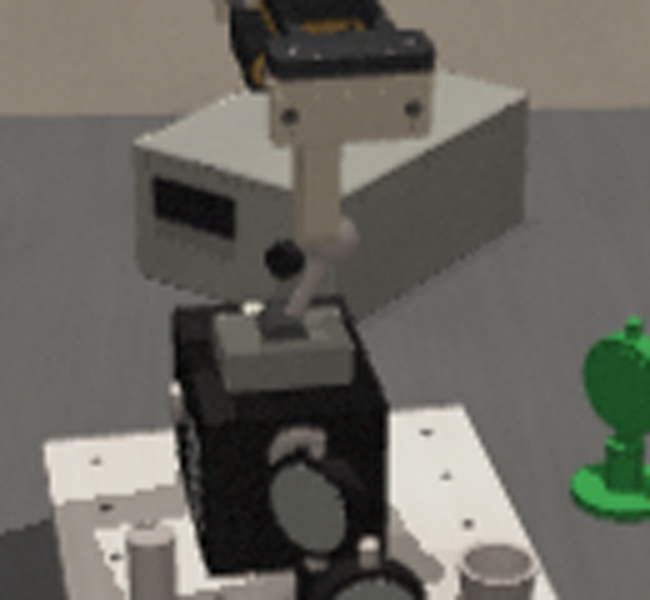

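The lever has stayed over. The tips are at (317,240), straight above the twisted mount's screw at about (316,437) and matching the projection. I'll descend 77 mm and hold.

```bash
python3 -m handwheel '[[0,0,-0.03,0,0,0,0],[0,0,-0.027,0,0,0,0],[0,0,-0.014,0,0,0,0],[0,0,-0.006,0,0,0,0],[0,0,0,0,0,0,0]]'
for i in 1 2 3 4; do python3 -m handwheel '[[0,0,0,0,0,0,0],[0,0,0,0,0,0,0],[0,0,0,0,0,0,0],[0,0,0,0,0,0,0],[0,0,0,0,0,0,0]]'|grep -E "clock|pos|wrist"; done
python3 - <<'E'
from h import *
import cv2
s=snapshot("side")[100:220,250:380]
cv2.imwrite("pics/c4.png",cv2.resize(s,None,fx=5,fy=5,interpolation=2))
E
```

```text
clock: 6.68
tool_pos: [0.5188, 0.1698, 0.1782]
tcp_rot: [-3.142, -0.001, 0.142]
wrist_force: [0.1, 0.2, 0.3]
width: 0.0008
finger_force: 0.0
clock: 7.3
tool_pos: [0.5187, 0.1697, 0.1777]
wrist_force: [0.7, -0.1, -0.1]
clock: 7.92
tool_pos: [0.5187, 0.1697, 0.1777]
wrist_force: [0.2, -0.2, -0.3]
clock: 8.55
tool_pos: [0.5187, 0.1697, 0.1777]
wrist_force: [0.0, 0.4, 0.5]
clock: 9.18
tool_pos: [0.5187, 0.1697, 0.1777]
wrist_force: [-0.5, -0.3, 0.6]
```

View pics/c4.png

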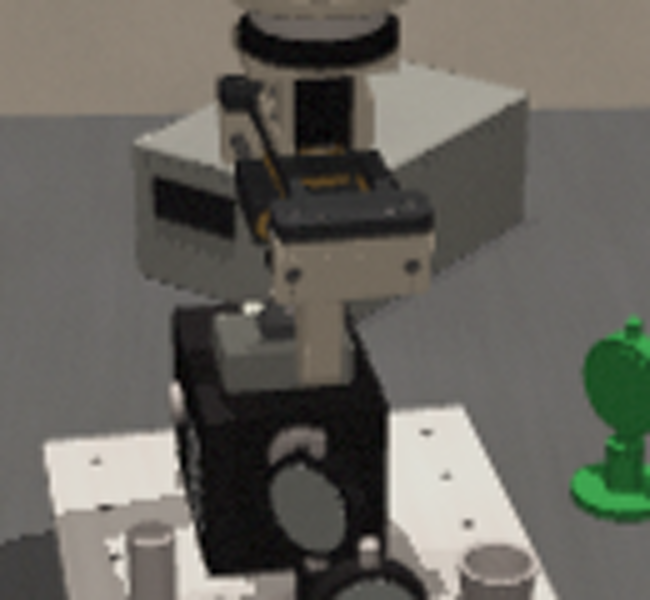

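The tips are at crop (322,383), about 3 cm above the unmoved twisted mount. They have been held there for 2.5 s with no contact force.

```bash
python3 -c "from rig import *;print(sign_off())"
```

```text
the job is handed in; nothing more can be done
None
```

The shutter lever is pushed over against its stop, and I signed off with the fingertips held about 3 cm above the knocked mount, the one next to the laser, after pointing there for 2.5 s.

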